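Size a stopper plug in the ring gauge

TASK

Size the stopper plug that stands in the blue stand: starting at the largest ring of the gauge, lower it gently through one ring after the next smaller one, each time until its flange rests on the ring, until a ring stops it; the rings float a little sideways, so feel for the hole, and never force the plug. Then leave it standing fully home in the smallest ring that let it through and let go; leave the other plug in the white stand and the glassware as they are.

Things in the scene. Friction and masses are not known exactly. Their poses are not given: they have to be found in the camera images.
- plug_a: one of two look-alike loose plugs, 85 mm tall, 0.06 kg: round white stem 30 mm long, a white flange 34 mm across and 5 mm thick, on it a black square handle 18 x 18 mm, 35 to 85 mm above the tip. One stem is 20.5 mm thick and passes the 22 mm ring only, the other is 16.5 mm and passes 22 and 18 mm; which is which must be tried. Origin at the tip's centre, z up, x and y square to the handle
- plug_b: one of two look-alike loose plugs, 85 mm tall, 0.06 kg: round white stem 30 mm long, a white flange 34 mm across and 5 mm thick, on it a black square handle 18 x 18 mm, 35 to 85 mm above the tip. One stem is 20.5 mm thick and passes the 22 mm ring only, the other is 16.5 mm and passes 22 and 18 mm; which is which must be tried. Origin at the tip's centre, z up, x and y square to the handle
- plug_a_flange (a point): centre of the underside of plug_a's flange, 30 mm above its tip on the axis
- plug_b_flange (a point): centre of the underside of plug_b's flange, 30 mm above its tip on the axis
- plug_a_tip (a point): centre of the tip of plug_a's stem; the tip's edge is bevelled 3 mm at 45 degrees
- plug_b_tip (a point): centre of the tip of plug_b's stem; the tip's edge is bevelled 3 mm at 45 degrees
- blue_stand: blue round plastic stand, fixed, a cup 48 mm across and 40 mm tall with a foot 64 mm across; the socket is 22 mm wide; a plug in it hangs by its flange on the rim, so its tip is 10 mm above the table. Origin at the centre of the underside, z up. The plug to be sized stands here
- white_stand: white round plastic stand, fixed, a cup 48 mm across and 40 mm tall with a foot 64 mm across; the socket is 22 mm wide; a plug in it hangs by its flange on the rim, so its tip is 10 mm above the table. Origin at the centre of the underside, z up. The plug to be left alone stands here
- gauge: ring gauge, fixed: grey base 90 x 206 x 8 mm with two strips, 16 mm high, and three brass rings in a row above it; nothing rises above the rings' tops. Origin at the centre of its underside, z up, y along the row: largest ring at y = +60 mm, middle one at 0, smallest at -60 mm. The stem comes out 18 mm below the ring with room to the base
- gauge_ring1 (a point): nominal centre of ring 1 (the largest; bore 22 mm, 47 mm outside, 12 mm thick) at its top face, 58 mm above the table; z up, y along the row. The real ring sits up to 2 mm from here along the row, either way (not across), and stays unless pushed sideways by over 8 N. Sprung: firm below 2 N, then sinks 1.7 mm per N, solid after 10 mm
- gauge_ring2 (a point): nominal centre of ring 2 (the middle one; bore 18 mm, 47 mm outside, 12 mm thick) at its top face, 58 mm above the table; z up, y along the row. The real ring sits up to 2 mm from here along the row, either way (not across), and stays unless pushed sideways by over 8 N. Sprung: firm below 2 N, then sinks 1.7 mm per N, solid after 10 mm
- gauge_ring3 (a point): nominal centre of ring 3 (the smallest; bore 14 mm, 47 mm outside, 12 mm thick) at its top face, 58 mm above the table; z up, y along the row. The real ring sits up to 2 mm from here along the row, either way (not across), and stays unless pushed sideways by over 8 N. Sprung: firm below 2 N, then sinks 1.7 mm per N, solid after 10 mm
- beaker: small glass beaker, 45 mm across, 57 mm tall, loose bystander; origin at the centre of its underside
- vial: small glass vial, 31 mm across, 42 mm tall, loose bystander; origin at the centre of its underside
- petri_dish: covered glass dish, 74 mm across, 18 mm tall, loose bystander; origin at the centre of its underside
Things that resemble listed ones, but are neither listed nor needed, are in the scene too. Leave any purple or red look-alike of the plug_a alone.

How it is judged:
By the outcome, as a careful person would: the job done as asked, in the order asked, and still so for the second after the job is handed in, with the robot touching nothing.
It also fails if it takes over 69 s, if anything falls off the work surface, if the arm or the gripper's body presses on something with over 40 N, if the wrist force passes 120 N, or if a joint passes its speed limit or range.

ROBOT

A 6-joint arm with a two-finger parallel gripper is mounted at the origin on a cart in front of the work surface, level with it; the furniture and walls round the work are solid. World frame = base frame: x ahead of the robot, y to its left, z up, the work surface at z = 0. Lengths are in mm, angles in rad, forces in N, time in s.
With the tool pointing down it reaches from about 400 to 925 mm from the base axis. Payload 12.5 kg.
Tool frame: the origin (TCP) lies midway between the tips of the shut fingers; the grasp point (between the pads) lies 19 mm behind it; z points along the fingers, y is the line along which they close (so a half turn about z gives the same grasp; the last joint's range is limited). The gripper opens to 95 mm and grips with 3 to 60 N. Pads are 20 mm wide; open, the fingers measure 119 mm over their backs; the gripper's body (75 mm by 180 mm) begins 59 mm behind the grasp point.
Start: joints at [-1.247, 0.491, 1.559, -0, 1.092, -0.106], TCP at [260.455, -568.164, 214.661] pointing down, gripper open.
Joint ranges: [-3.1, 3.1], [-0.84, 2.19], [0.05, 2.79], [-1.13, 4.28], [0.06, 2.93], [-2.69, 2.69]. Speed limits (rad/s): [2.22, 2.22, 2.79, 3.14, 3.14, 3.14].

INTERFACE

Orientations are given as [roll, pitch, yaw] about the fixed x, y, z axes, in that order (R = Rz(yaw) Ry(pitch) Rx(roll)).
In Python, from cell import * gives the robot as it stands. The module is installed in compiled form; this text tells all that it offers.
- The arm moves only by the tool arm_command, never from a script. Its arguments are lists of equal length, an entry for each row: "delta_pos": the shift along the world's x, y, z in units of 250 mm (1.0 is 250 mm), a list of three; "delta_rot": the turn, a rotation vector about the world's x, y, z in units of 90 degrees (1.0 is 90 degrees), a list of three; "claw": the closure, from 0 (fully open) to 1 (shut). In form: {"delta_pos": [[tx, ty, tz], ...], "delta_rot": [[wx, wy, wz], ...], "claw": [claw, ...]}. A call has exactly 5 rows; each row is the pose to reach, as a shift and turn from the pose commanded when the call began; what a row does not reach only later rows make up. A row lasts 1/12 s, in which the tool goes at most 41.7 mm and 7.16 degrees, less where a joint would pass 70% of its speed; a pose out of reach is approached as far as the arm can. A call with a number of a shift or a turn outside -1 to 1 is refused whole. A call with a gripper value outside its range is refused whole. The fingers move at their own pace and stop on an object; the grip force is fixed at half the most. Time passes only in rows, so rows that repeat a pose let the fingers close, or fill a call up. It gives the time, the measured TCP pose, the force, the opening and the grip force at its end, in the units of the state.
- state(): the state, without advancing time (a new reading comes with each control period).
- read_camera(name): name is "scene" or "top" or "wrist"; returns the picture (384x512x3 uint8, red, green, blue); there is no depth.
- calibration(name): a dict with "camera_matrix" (3x3 intrinsics, pixels), "T" (4x4, takes a point from camera to world coordinates). Camera axes: x right, y down, z forward; pixel columns grow to the right and rows downward; lengths in mm; the calibration is good to about 2 mm. A picture is of the moment at which its call begins: read the wrist's pose just before it. calibration takes no time and is no camera call; for the wrist camera it gives the pose at the moment of the call.
- job_done(): hands the job in; it is judged then, once.
The state is a dict: "t": time; "joints": joint angles; "qvel": joint speeds; "tau": joint torques, N m; "eef_pos": TCP position; "tcp_rot": TCP orientation; "ft_force": force on the tool from outside, world axes, zero at the start; "moment": the same for the moment, N m; "opening": opening from 0.0 (shut) to 1.0 (fully open); "grip_force": force on a finger pad.
Only numpy, scipy, OpenCV 4.12 (cv2) and the standard library are available. Lean on these libraries where they do the work, as an engineer would, in place of code of your own. Each camera call takes 0.05 s, during which the arm holds its last target. There are 200 camera calls.

## Working session

There is one attempt and no reset: what is moved stays moved. The work goes in short steps, Python scripts to look and compute and a tool call to move; the robot and the scene stay as the last step left them, time stands still between calls to the robot, and variables do not carry over. Pictures are saved under pics/ and viewed, at most 10 in all, crops included, and the job is handed in when it is done.

Besides the shell and the picture viewer there is one more tool, called after ">>>" as name(argument=value, ...) on one line, values as JSON. arm_command: Moves the arm, as the interface text tells. Shifts and turns lie within -1 to 1; 1 stands for 250 mm of shift or 90 degrees of turn. Its arguments: {"type":"object","properties":{"delta_pos":{"type":"array"},"delta_rot":{"type":"array"},"claw":{"type":"array"}},"required":["delta_pos","delta_rot","claw"]}

```bash
mkdir -p pics
python3 - <<'E'
from cell import *
import cv2,numpy as np
s=state();print(s)
a=read_camera("top");b=read_camera("scene")
for n,i in (("top",a),("scene",b)):
    cv2.imwrite(f"pics/{n}0.png",cv2.resize(i[:,:,::-1],(800,600),interpolation=cv2.INTER_CUBIC)); cv2.imwrite(f"{n}_raw.png",i[:,:,::-1])
    c=calibration(n);print(n,np.round(c["camera_matrix"],1).tolist(),np.round(c["T"],4).tolist())
E
```

```text
{'t': 0.0, 'joints': array([-1.24658846e+00,  4.91574365e-01,  1.55949163e+00,  1.48159706e-06,
        1.09169060e+00, -1.05611239e-01]), 'qvel': array([ 8.44940483e-04,  1.30368626e-04, -2.43379505e-07,  1.02617837e-03,
       -7.63784273e-04,  3.34094869e-04]), 'tau': array([ 4.32770103e-03, -6.12636209e+01, -2.58183557e+01,  6.94552856e-02,
        4.82348702e-02, -1.18671992e-04]), 'eef_pos': array([ 260.37209022, -567.89411123,  214.03802772]), 'tcp_rot': array([-3.14043534e+00, -1.24002673e-04,  4.29818349e-01]), 'ft_force': array([-0.03867644,  0.400494  ,  0.45120409]), 'moment': array([-0.01758892,  0.05762723, -0.01052983]), 'grip_force': 0.0, 'opening': 1.0002445680863306}
top [[357.4, 0.0, 252.8], [0.0, 357.4, 191.3], [0.0, 0.0, 1.0]] [[-0.0013, -0.9924, 0.123, 452.8021], [-0.9999, 0.0034, 0.0167, 52.1736], [-0.017, -0.123, -0.9923, 941.5972], [0.0, 0.0, 0.0, 1.0]]
scene [[478.9, 0.0, 253.8], [0.0, 478.9, 186.6], [0.0, 0.0, 1.0]] [[-0.9097, -0.214, 0.3558, 60.2315], [-0.4151, 0.4463, -0.7928, 1090.576], [0.0108, -0.8689, -0.4948, 724.5094], [0.0, 0.0, 0.0, 1.0]]
```

View pics/top0.png

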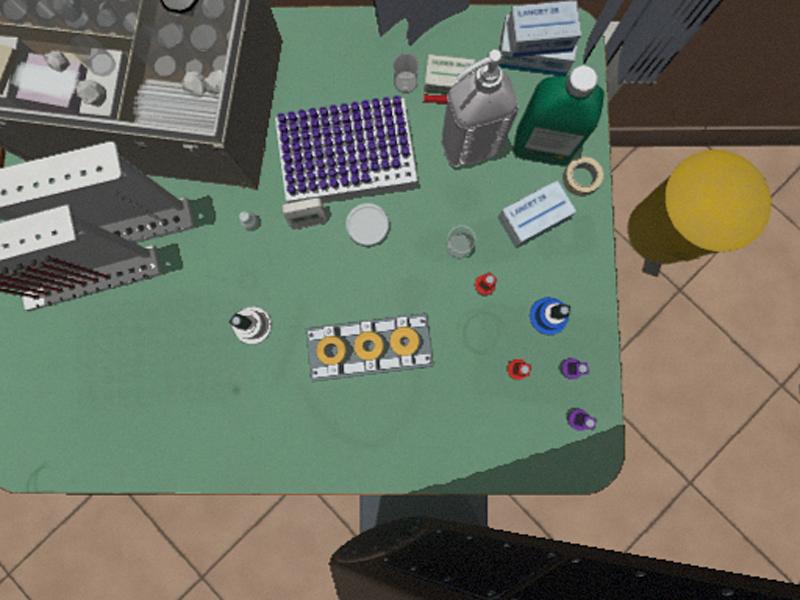

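View pics/scene0.png

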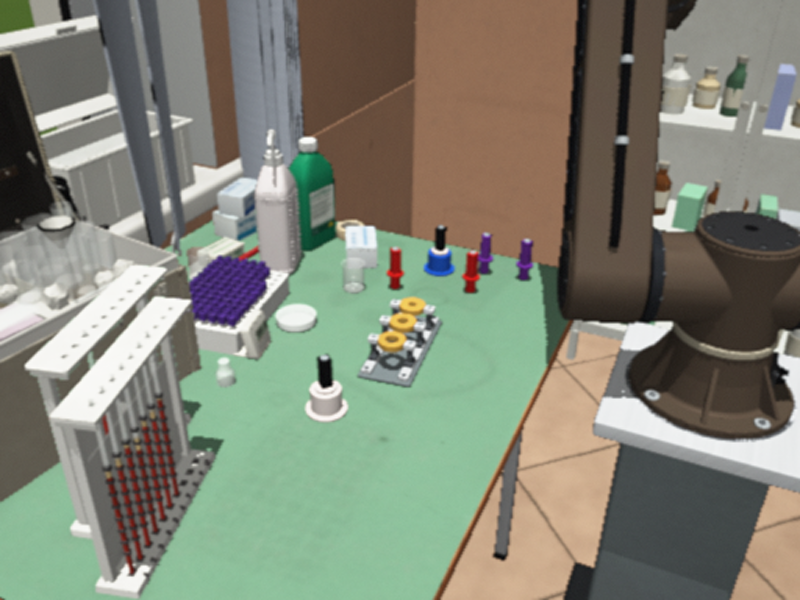

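The top picture shows the blue stand at (550,315) with a black handle top at (563,311), and the white stand at (250,325). The rings are at (331,350), (368,346) and (404,341). Candidates for the target: the black handle in the blue stand (563,311), the black handle in the white stand (238,321), red look-alikes (485,284) and (518,369), and purple ones (574,369) and (581,420). I choose the one in the blue stand and check it in a close crop.

Run:
```python
import cv2,numpy as np
t=cv2.imread("top_raw.png");s=cv2.imread("scene_raw.png")
c=lambda i,x,y,w,h,k:cv2.resize(i[y:y+h,x:x+w],None,fx=k,fy=k,interpolation=cv2.INTER_CUBIC)
A=c(t,190,195,100,50,8)  # gauge top
B=c(t,325,180,50,35,8)   # blue stand top
C=c(s,260,135,50,35,8)
D=np.zeros((280,800,3),np.uint8);D[:,:400]=B;D[:,400:]=C
cv2.imwrite("pics/crop1.png",np.vstack([A[:320],D])[:600])
cv2.imwrite("pics/crop2.png",c(s,225,180,64,60,10)[:600])
```

```text
(no output)
```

View pics/crop1.png

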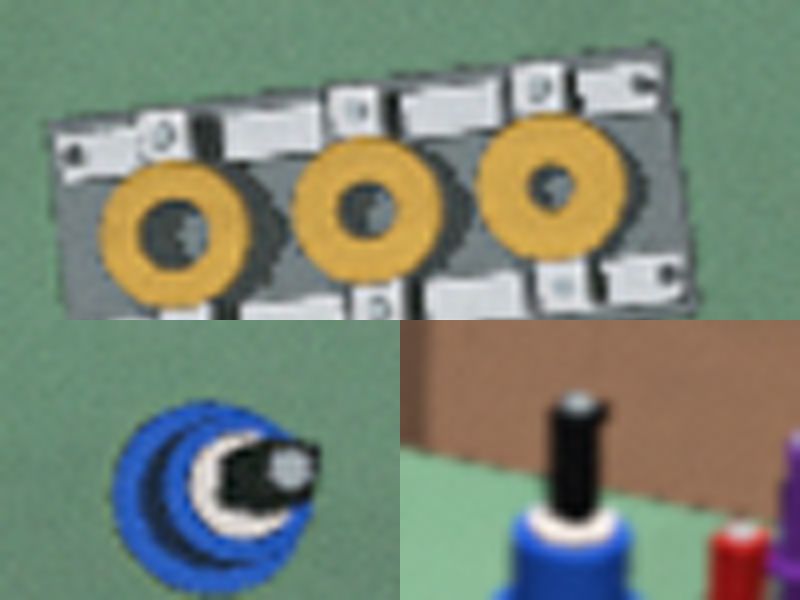

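View pics/crop2.png

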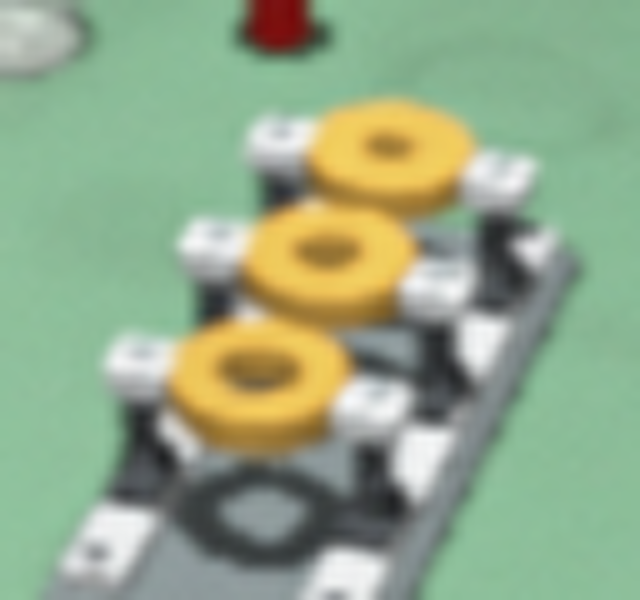

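The crops confirm it: the black handle in the blue stand has its top at crop (291,470) in top and (578,402) in scene. The ring bores shrink from left to right in top: (175,234), (367,211), (552,187). In scene they are (259,370), (329,251), (391,147).

```bash
cat > h.py <<'E'
import numpy as np,cv2
from cell import *
def ray(cal,p):
    K=np.array(cal["camera_matrix"]);T=np.array(cal["T"])
    d=T[:3,:3]@np.linalg.solve(K,[p[0],p[1],1]);return T[:3,3],d/np.linalg.norm(d)
def tri(rs):
    A=sum(np.eye(3)-np.outer(d,d) for o,d in rs);b=sum((np.eye(3)-np.outer(d,d))@o for o,d in rs)
    p=np.linalg.solve(A,b);return p,[np.linalg.norm(np.cross(p-o,d)) for o,d in rs]
def onz(r,z): o,d=r;return o+d*(z-o[2])/d[2]
def proj(cal,P):
    T=np.array(cal["T"]);q=np.array(cal["camera_matrix"])@(T[:3,:3].T@(np.array(P)-T[:3,3]));return q[:2]/q[2]
E
python3 - <<'E'
from h import *
ct,cs=calibration("top"),calibration("scene")
u=lambda x,y,k,x0,y0:((x+.5)/k-.5+x0,(y+.5)/k-.5+y0)
P={"r1":((175,234),(259,370)),"r2":((367,211),(329,251)),"r3":((552,187),(391,147))}
for n,(a,b) in P.items():
    r=ray(ct,u(*a,8,190,195)),ray(cs,u(*b,10,225,180));p,e=tri(r);print(n,p.round(1),np.round(e,1),onz(r[0],58).round(1),onz(r[1],58).round(1))
r=ray(ct,u(291,150,8,325,180)),ray(cs,u(178,82,8,260,135));p,e=tri(r);print("handle",p.round(1),np.round(e,1),onz(r[0],95).round(1),onz(r[1],95).round(1))
print("flange",onz(ray(ct,u(243,164,8,325,180)),45).round(1),"foot",onz(ray(ct,u(212,178,8,325,180)),3).round(1))
w=calibration("wrist");print(np.round(w["camera_matrix"],1).tolist(),w["T"].round(3).tolist())
E
```

```text
r1 [482.  169.   60.2] [0.2 0.2] [481.8 169.2  58. ] [483.6 166.   58. ]
r2 [489.  109.9  60.5] [0.3 0.3] [488.8 109.9  58. ] [491.  106.3  58. ]
r3 [496.2  52.9  60.1] [0.2 0.2] [496.1  52.8  58. ] [497.7  49.7  58. ]
handle [ 540.1 -188.5   99.3] [0.4 0.4] [ 540.1 -189.9   95. ] [ 543.7 -197.2   95. ]
flange [ 540.9 -189.    45. ] foot [ 540.5 -190.     3. ]
[[273.0, 0.0, 255.6], [0.0, 273.0, 197.7], [0.0, 0.0, 1.0]] [[0.417, -0.879, -0.232, 324.873], [-0.909, -0.403, -0.106, -537.963], [-0.001, 0.255, -0.967, 384.681], [0.0, 0.0, 0.0, 1.0]]
```

>>> arm_command(delta_pos=[[0.075,0.1,0],[0.15,0.2,0],[0.225,0.3,0],[0.3,0.4,0],[0.375,0.505,0]], delta_rot=[[0,0,0],[0,0,0],[0,0,0],[0,0,0],[0,0,0]], claw=[0.3,0.5,0.5,0.5,0.5])

```text
t: 0.52
eef_pos: [354.7, -440.7, 214.4]
tcp_rot: [-3.141, 0.0, 0.429]
ft_force: [-0.1, -0.1, 0.2]
opening: 0.709
grip_force: 0.0
```

>>> arm_command(delta_pos=[[0.075,0.1,0],[0.15,0.2,0],[0.225,0.3,0],[0.3,0.4,0],[0.375,0.505,0]], delta_rot=[[0,0,0],[0,0,0],[0,0,0],[0,0,0],[0,0,0]], claw=[0.5,0.5,0.5,0.5,0.5])

```text
t: 0.93
eef_pos: [448.6, -314.4, 214.5]
tcp_rot: [-3.141, 0.0, 0.43]
ft_force: [0.7, -1.1, 0.3]
opening: 0.501
grip_force: 0.0
```

>>> arm_command(delta_pos=[[0.075,0.1,0],[0.15,0.2,0],[0.225,0.3,0],[0.3,0.4,0],[0.37,0.505,0]], delta_rot=[[0,0,0],[0,0,0],[0,0,0],[0,0,0],[0,0,0]], claw=[0.5,0.5,0.5,0.5,0.5])

```text
t: 1.35
eef_pos: [541.2, -188.1, 214.4]
tcp_rot: [-3.141, 0.0, 0.43]
ft_force: [0.5, -0.6, -0.2]
opening: 0.502
grip_force: 0.0
```

Run:
```python
from h import *
print(state()["eef_pos"],state()["tcp_rot"])
c=calibration("wrist");i=read_camera("wrist")[:,:,::-1]
np.savez("w1",K=c["camera_matrix"],T=c["T"])
q=proj(c,[540,-189,95]);print(q,proj(c,[540,-189,45]))
x,y=int(q[0])-60,int(q[1])-45;x=max(0,x);y=max(0,y);print(x,y)
cv2.imwrite("w1_raw.png",i)
cv2.imwrite("pics/w1.png",cv2.resize(i[y:y+90,x:x+120],None,fx=6.0,fy=6.0,interpolation=cv2.INTER_CUBIC))
```

```text
[ 541.19399764 -188.07429238  214.42159894] [-3.14137052e+00  2.73898533e-04  4.29751437e-01]
[256.34711961 194.32369291] [256.23689001 184.76871188]
196 149
```

View pics/w1.png

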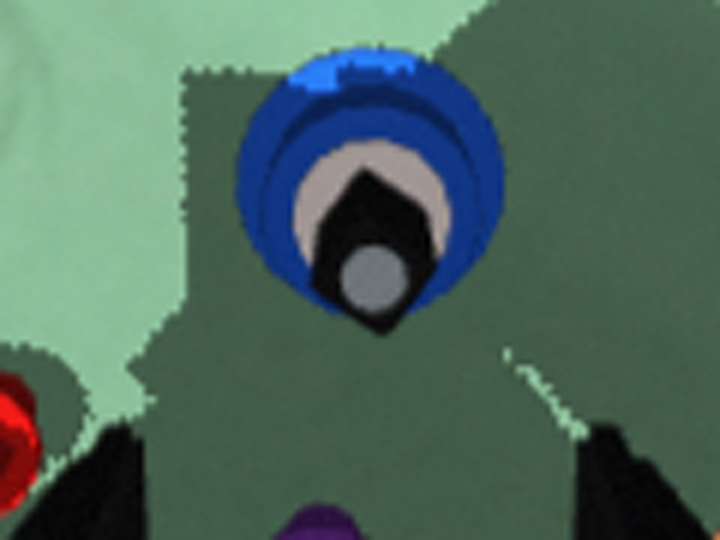

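The wrist crop shows the blue stand's plug: handle top disc at (374,279), top-face corners at (312,290), (381,335) and (437,262), and flange centre at (372,217). A red peg is at far left and a purple one at the bottom.

Run:
```python
from h import *
w=np.load("w1.npz");c={"camera_matrix":w["K"],"T":w["T"]}
u=lambda x,y,k,x0,y0:((x+.5)/k-.5+x0,(y+.5)/k-.5+y0)
W=lambda x,y:ray(c,u(x,y,6,196,149))
ct,cs=calibration("top"),calibration("scene")
rt=ray(ct,u(290,148,8,325,180));rs=ray(cs,u(178,82,8,260,135))
for s in ([W(374,279),rt],[W(374,279),rs],[W(374,279),rt,rs]):
    p,e=tri(s);print(p.round(1),np.round(e,1))
for z in (95,97):
    L,B,R=[onz(W(*q),z)[:2] for q in((312,290),(381,335),(437,262))]
    print(onz(W(374,279),z).round(1),((L+R)/2).round(1),[np.linalg.norm(v).round(1) for v in(L-B,R-B)],[np.degrees(np.arctan2(v[1],v[0])).round(1) for v in(L-B,R-B)])
print("flange",onz(W(372,217),45).round(1),"foot",onz(W(371,190),3).round(1))
```

```text
[ 540.4 -190.2   95.3] [0.8 0.8]
[ 540.9 -190.4   98.4] [0.2 0.2]
[ 540.7 -189.6   98.5] [0.9 1.  0.3]
[ 539.9 -190.9   95. ] [ 540.5 -190.7] [np.float64(15.3), np.float64(17.2)] [np.float64(80.5), np.float64(-11.7)]
[ 540.4 -190.7   97. ] [ 540.9 -190.5] [np.float64(15.2), np.float64(17.0)] [np.float64(80.5), np.float64(-11.7)]
flange [ 540.7 -190.5   45. ] foot [ 538.6 -191.6    3. ]
```

>>> arm_command(delta_pos=[[0,-0.005,-0.08],[-0.002,-0.009,-0.16],[-0.002,-0.009,-0.24],[-0.002,-0.009,-0.32],[-0.002,-0.009,-0.4]], delta_rot=[[0,0,-0.078],[0,0,-0.156],[0,0,-0.234],[0,0,-0.312],[0,0,-0.39]], claw=[0.5,0.5,0.5,0.5,0.5])

```text
t: 1.82
eef_pos: [539.8, -191.5, 113.6]
tcp_rot: [-3.142, 0.0, -0.189]
ft_force: [0.2, -0.9, 0.7]
opening: 0.501
grip_force: 0.0
```

Run:
```python
from h import *
s=state();print(s["eef_pos"],s["tcp_rot"],s["ft_force"],s["moment"])
```

```text
[ 539.78825179 -191.54436734  113.56297212] [-3.14159093e+00  2.98268814e-04 -1.88751828e-01] [ 0.23287889 -0.92339614  0.73609247] [ 0.09520235  0.02032067 -0.04004356]
```

>>> arm_command(delta_pos=[[0.003,0.004,-0.05],[0.003,0.004,-0.1],[0.003,0.004,-0.16],[0.003,0.004,-0.21],[0.003,0.004,-0.238]], delta_rot=[[0,0,0],[0,0,0],[0,0,0],[0,0,0],[0,0,0]], claw=[0.5,0.5,0.5,0.5,0.5])

```text
t: 2.23
eef_pos: [540.1, -190.4, 53.6]
tcp_rot: [-3.141, 0.002, -0.183]
ft_force: [-0.8, -0.4, 0.7]
opening: 0.497
grip_force: 0.0
```

>>> arm_command(delta_pos=[[0,0,0],[0,0,0],[0,0,0],[0,0,0],[0,0,0]], delta_rot=[[0,0,0],[0,0,0],[0,0,0],[0,0,0],[0,0,0]], claw=[0.65,0.75,0.8,0.9,1.0])

```text
t: 2.65
eef_pos: [541.0, -190.8, 55.8]
tcp_rot: [3.141, -0.001, -0.183]
ft_force: [0.1, 0.4, -0.6]
opening: 0.205
grip_force: 0.0
```

>>> arm_command(delta_pos=[[0,0,0],[0,0,0],[0,0,0],[0,0,0],[0,0,0]], delta_rot=[[0,0,0],[0,0,0],[0,0,0],[0,0,0],[0,0,0]], claw=[1,1,1,1,1])

```text
t: 3.07
eef_pos: [541.0, -190.8, 55.8]
tcp_rot: [3.141, -0.001, -0.183]
ft_force: [-0.7, 0.6, 6.4]
opening: 0.19
grip_force: 30.0
```

>>> arm_command(delta_pos=[[0,0,0.04],[0,0,0.1],[0,0,0.2],[0,0,0.32],[0,0,0.4]], delta_rot=[[0,0,0],[0,0,0],[0,0,0],[0,0,0],[0,0,0]], claw=[1,1,1,1,1])

```text
t: 3.48
eef_pos: [540.9, -190.7, 157.9]
tcp_rot: [3.141, -0.001, -0.183]
ft_force: [-0.0, -0.2, -1.3]
opening: 0.19
grip_force: 30.0
```

>>> arm_command(delta_pos=[[-0.02,0.12,0.04],[-0.04,0.24,0.08],[-0.06,0.36,0.12],[-0.08,0.48,0.17],[-0.1,0.6,0.23]], delta_rot=[[0,0,0],[0,0,0],[0,0,0],[0,0,0],[0,0,0]], claw=[1,1,1,1,1])

```text
t: 3.9
eef_pos: [514.7, -39.2, 213.4]
tcp_rot: [-3.142, 0.001, -0.183]
ft_force: [0.7, 0.5, -0.9]
opening: 0.188
grip_force: 30.0
```

>>> arm_command(delta_pos=[[-0.02,0.12,0],[-0.04,0.24,0],[-0.06,0.36,0],[-0.08,0.48,0],[-0.1,0.6,0]], delta_rot=[[0,0,0],[0,0,0],[0,0,0],[0,0,0],[0,0,0]], claw=[1,1,1,1,1])

```text
t: 4.32
eef_pos: [489.9, 110.8, 213.4]
tcp_rot: [-3.142, -0.0, -0.183]
ft_force: [0.5, 0.3, 0.1]
opening: 0.189
grip_force: 30.0
```

>>> arm_command(delta_pos=[[0,0,0],[0,0,0],[0,0,0],[0,0,0],[0,0,0]], delta_rot=[[0,0,0],[0,0,0],[0,0,0],[0,0,0],[0,0,0]], claw=[1,1,1,1,1])

```text
t: 4.73
eef_pos: [490.9, 108.4, 212.7]
tcp_rot: [3.141, 0.0, -0.184]
ft_force: [-0.3, -0.5, -1.1]
opening: 0.191
grip_force: 30.0
```

Run:
```python
from h import *
s=state();print(s["eef_pos"],s["tcp_rot"],s["ft_force"],s["moment"],s["opening"])
c=calibration("wrist");i=read_camera("wrist")[:,:,::-1]
np.savez("w2",K=c["camera_matrix"],T=c["T"])
for p in([482,169,58],[489,110,58],[496.2,52.9,58]): print(proj(c,p))
cv2.imwrite("w2_raw.png",i)
cv2.imwrite("pics/w2.png",cv2.resize(i[80:380,56:456],(800,600),interpolation=cv2.INTER_CUBIC))
```

```text
[490.86325244 108.42643689 212.73191162] [ 3.14142672e+00  8.27734397e-05 -1.84214595e-01] [-0.29233919 -0.53995535 -1.06644086] [ 0.00414191  0.02590842 -0.03292673] 0.191338431633905
[208.84748249 201.6740224 ]
[254.70072919 187.69029891]
[300.20237874 173.45491234]
```

View pics/w2.png

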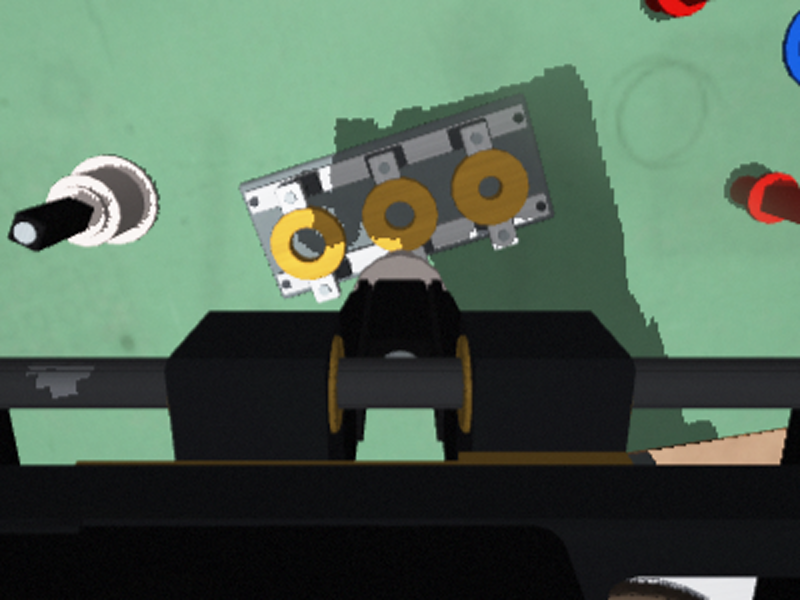

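Rings in this wrist view: ring 1 at (308,244), ring 2 (400,215), ring 3 (490,187). The held plug's flange edge is at (400,265). I'll refine with ellipse fits.

```bash
cat > rings.py <<'E'
from h import *
def fit(img,seeds,R,k=8):
    out=[]
    for s in seeds:
        x,y=int(s[0]-R),int(s[1]-R)
        c=cv2.resize(img[y:y+2*R,x:x+2*R],None,fx=k,fy=k,interpolation=cv2.INTER_CUBIC)
        h=cv2.cvtColor(c,cv2.COLOR_BGR2HSV)
        m=((h[...,0]>12)&(h[...,0]<28)&(h[...,1]>140)).astype(np.uint8)*255
        cs,hi=cv2.findContours(m,cv2.RETR_CCOMP,cv2.CHAIN_APPROX_NONE)
        o=max(range(len(cs)),key=lambda j:cv2.contourArea(cs[j])*(hi[0][j][3]<0))
        kids=[j for j in range(len(cs)) if hi[0][j][3]==o]
        f=lambda e:((e[0][0]+.5)/k-.5+x,(e[0][1]+.5)/k-.5+y,np.round(np.array(e[1])/k,1))
        r=[f(cv2.fitEllipse(cv2.convexHull(cs[o])))]
        if kids:r.append(f(cv2.fitEllipse(cv2.convexHull(max([cs[j] for j in kids],key=cv2.contourArea)))))
        out.append(r)
    return out
E
python3 - <<'E'
from rings import *
w=np.load("w2.npz");c={"camera_matrix":w["K"],"T":w["T"]}
ct=calibration("top")
A=fit(cv2.imread("w2_raw.png"),[(209.7,201.7),(255.7,187.2),(300.7,173.2)],23)
B=fit(cv2.imread("top_raw.png"),[(211.4,223.8),(235.5,221),(258.6,218)],12)
for a,b in zip(A,B):
    for j in range(min(len(a),len(b))):
        p,q=a[j],b[j];r=ray(c,p[:2]),ray(ct,q[:2]);t,e=tri(r)
        print("outer" if j==0 else "bore",np.round(p[:2],1),p[2],np.round(q[:2],1),q[2],"w",onz(r[0],58).round(1),"t",onz(r[1],58).round(1),t.round(1),e[0].round(1))
s=state();print(s["eef_pos"])
E
```

```text
outer [209.9 201.2] [36.3 37.7] [211.5 223.8] [18.  18.3] w [482.3 167.5  58. ] t [481.8 168.9  58. ] [481.8 168.8  55. ] 0.6
bore [209.9 201.1] [15.8 18. ] [211.6 223.9] [9.6 9.7] w [482.5 167.5  58. ] t [481.7 168.9  58. ] [481.6 168.9  53.9] 0.5
outer [255.6 186.9] [37.4 37.5] [235.5 220.8] [18.1 18.1] w [489.7 108.7  58. ] t [489.2 109.6  58. ] [489.3 109.3  56.5] 0.5
bore [255.5 186.8] [13.6 14.9] [235.5 220.8] [7.8 8.3] w [489.9 108.8  58. ] t [489.1 109.7  58. ] [489.2 109.4  55.2] 0.5
outer [300.4 173. ] [37.6 38.8] [258.5 217.8] [18.  18.2] w [496.7  52.5  58. ] t [496.4  52.9  58. ] [496.5  52.7  57.7] 0.2
bore [300.2 173. ] [10.4 11.9] [258.4 218. ] [6.2 6.9] w [496.7  52.8  58. ] t [495.9  53.1  58. ] [496.2  52.8  56. ] 0.3
[490.84812874 108.47846227 212.67956101]
```

>>> arm_command(delta_pos=[[-0.01,0.07,-0.05],[-0.02,0.15,-0.1],[-0.03,0.2,-0.2],[-0.034,0.237,-0.3],[-0.034,0.237,-0.387]], delta_rot=[[0,0,0],[0,0,0],[0,0,0],[0,0,0],[0,0,0]], claw=[1,1,1,1,1])

```text
t: 5.2
eef_pos: [482.0, 169.3, 114.7]
tcp_rot: [-3.142, 0.0, -0.183]
ft_force: [0.3, -0.4, -1.2]
opening: 0.188
grip_force: 30.0
```

>>> arm_command(delta_pos=[[0,0,0],[0,0,0],[0,0,0],[0,0,0],[0,0,0]], delta_rot=[[0,0,0],[0,0,0],[0,0,0],[0,0,0],[0,0,0]], claw=[1,1,1,1,1])

```text
t: 5.62
eef_pos: [482.8, 168.4, 117.1]
tcp_rot: [-3.141, -0.002, -0.183]
ft_force: [-0.7, -0.4, -1.2]
opening: 0.188
grip_force: 30.0
```

>>> arm_command(delta_pos=[[-0.001,-0.003,-0.012],[-0.001,-0.003,-0.024],[-0.001,-0.003,-0.036],[-0.001,-0.003,-0.044],[-0.001,-0.003,-0.044]], delta_rot=[[0,0,0],[0,0,0],[0,0,0],[0,0,0],[0,0,0]], claw=[1,1,1,1,1])

```text
t: 6.03
eef_pos: [481.7, 167.8, 104.4]
tcp_rot: [3.141, 0.001, -0.183]
ft_force: [-0.2, 0.1, -0.6]
opening: 0.184
grip_force: 30.0
```

>>> arm_command(delta_pos=[[0,0,-0.004],[0,0,-0.008],[0,0,-0.012],[0,0,-0.016],[0,0,-0.016]], delta_rot=[[0,0,0],[0,0,0],[0,0,0],[0,0,0],[0,0,0]], claw=[1,1,1,1,1])

```text
t: 6.45
eef_pos: [481.9, 167.9, 100.7]
tcp_rot: [3.141, 0.0, -0.183]
ft_force: [-0.2, -0.6, -0.7]
opening: 0.192
grip_force: 30.0
```

>>> arm_command(delta_pos=[[0,0,-0.004],[0,0,-0.008],[0,0,-0.012],[0,0,-0.012],[0,0,-0.012]], delta_rot=[[0,0,0],[0,0,0],[0,0,0],[0,0,0],[0,0,0]], claw=[1,1,1,1,1])

```text
t: 6.87
eef_pos: [481.9, 167.8, 97.9]
tcp_rot: [3.141, 0.0, -0.183]
ft_force: [-1.0, 0.5, -0.1]
opening: 0.192
grip_force: 30.0
```

>>> arm_command(delta_pos=[[0,0,-0.006],[0,0,-0.012],[0,0,-0.018],[0,0,-0.02],[0,0,-0.02]], delta_rot=[[0,0,0],[0,0,0],[0,0,0],[0,0,0],[0,0,0]], claw=[1,1,1,1,1])

```text
t: 7.28
eef_pos: [481.9, 167.8, 92.7]
tcp_rot: [3.141, 0.0, -0.183]
ft_force: [0.5, -0.0, -1.2]
opening: 0.188
grip_force: 30.0
```

```bash
python3 -c "
from cell import *
s=state();print(s['eef_pos'],s['ft_force'],s['moment'],s['tcp_rot'])"
```

```text
[481.87512161 167.81515542  92.7148673 ] [ 0.53560138 -0.0107302  -1.20025704] [0.04314916 0.03232119 0.0110562 ] [ 3.14136495e+00  3.31365261e-04 -1.82837076e-01]
```

>>> arm_command(delta_pos=[[0,0,-0.014],[0,0,-0.028],[0,0,-0.042],[0,0,-0.056],[0,0,-0.06]], delta_rot=[[0,0,0],[0,0,0],[0,0,0],[0,0,0],[0,0,0]], claw=[1,1,1,1,1])

```text
t: 7.7
eef_pos: [481.7, 167.8, 77.2]
tcp_rot: [3.141, 0.001, -0.183]
ft_force: [-0.1, 0.6, -1.1]
opening: 0.184
grip_force: 30.0
```

>>> arm_command(delta_pos=[[0,0,-0.003],[0,0,-0.006],[0,0,-0.009],[0,0,-0.012],[0,0,-0.012]], delta_rot=[[0,0,0],[0,0,0],[0,0,0],[0,0,0],[0,0,0]], claw=[1,1,1,1,1])

```text
t: 8.12
eef_pos: [481.9, 167.8, 74.9]
tcp_rot: [3.142, 0.0, -0.183]
ft_force: [0.4, -0.7, -1.3]
opening: 0.187
grip_force: 30.0
```

>>> arm_command(delta_pos=[[0,0,-0.002],[0,0,-0.004],[0,0,-0.006],[0,0,-0.006],[0,0,-0.006]], delta_rot=[[0,0,0],[0,0,0],[0,0,0],[0,0,0],[0,0,0]], claw=[1,1,1,1,1])

```text
t: 8.53
eef_pos: [482.0, 167.8, 73.5]
tcp_rot: [3.142, -0.0, -0.183]
ft_force: [-0.8, 0.4, 2.0]
opening: 0.187
grip_force: 30.0
```

>>> arm_command(delta_pos=[[0,0,-0.002],[0,0,-0.004],[0,0,-0.004],[0,0,-0.004],[0,0,-0.004]], delta_rot=[[0,0,0],[0,0,0],[0,0,0],[0,0,0],[0,0,0]], claw=[1,1,1,1,1])

```text
t: 8.95
eef_pos: [482.0, 167.8, 72.4]
tcp_rot: [3.142, -0.0, -0.183]
ft_force: [-0.0, 0.7, 2.5]
opening: 0.187
grip_force: 30.0
```

>>> arm_command(delta_pos=[[0,0,0.04],[0,0,0.08],[0,0,0.12],[0,0,0.16],[0,0,0.184]], delta_rot=[[0,0,0],[0,0,0],[0,0,0],[0,0,0],[0,0,0]], claw=[1,1,1,1,1])

```text
t: 9.37
eef_pos: [482.3, 167.9, 120.2]
tcp_rot: [-3.141, -0.002, -0.183]
ft_force: [0.0, 0.2, -1.4]
opening: 0.187
grip_force: 30.0
```

>>> arm_command(delta_pos=[[0.004,-0.03,0],[0.014,-0.1,0],[0.023,-0.17,0],[0.03,-0.236,0],[0.03,-0.236,0]], delta_rot=[[0,0,0],[0,0,0],[0,0,0],[0,0,0],[0,0,0]], claw=[1,1,1,1,1])

```text
t: 9.78
eef_pos: [489.6, 106.5, 118.3]
tcp_rot: [3.141, 0.0, -0.185]
ft_force: [0.7, -0.8, -1.0]
opening: 0.185
grip_force: 30.0
```

>>> arm_command(delta_pos=[[0,0,0],[0,0,0],[0,0,0],[0,0,0],[0,0,0]], delta_rot=[[0,0,0],[0,0,0],[0,0,0],[0,0,0],[0,0,0]], claw=[1,1,1,1,1])

```text
t: 10.2
eef_pos: [489.3, 109.4, 118.4]
tcp_rot: [3.141, 0.0, -0.182]
ft_force: [-0.2, -0.2, 0.2]
opening: 0.186
grip_force: 30.0
```

```bash
python3 -c "
from cell import *
s=state();print(s['eef_pos'],s['ft_force'],s['moment'],s['tcp_rot'])"
```

```text
[489.34427753 109.3507227  118.37457266] [-0.18402229 -0.18852736  0.17306995] [ 0.01363313  0.01880954 -0.0199049 ] [ 3.14148845e+00  6.99165629e-05 -1.81922520e-01]
```

>>> arm_command(delta_pos=[[0.001,-0.002,-0.012],[0.001,-0.002,-0.024],[0.001,-0.002,-0.036],[0.001,-0.002,-0.048],[0.001,-0.002,-0.05]], delta_rot=[[0,0,0],[0,0,0],[0,0,0],[0,0,0],[0,0,0]], claw=[1,1,1,1,1])

```text
t: 10.62
eef_pos: [489.4, 108.3, 105.2]
tcp_rot: [3.141, 0.001, -0.183]
ft_force: [-0.1, -0.3, -0.8]
opening: 0.19
grip_force: 30.0
```

>>> arm_command(delta_pos=[[0,0,-0.004],[0,0,-0.008],[0,0,-0.012],[0,0,-0.016],[0,0,-0.016]], delta_rot=[[0,0,0],[0,0,0],[0,0,0],[0,0,0],[0,0,0]], claw=[1,1,1,1,1])

```text
t: 11.03
eef_pos: [489.8, 108.4, 101.9]
tcp_rot: [3.142, -0.0, -0.183]
ft_force: [-0.6, -0.2, 0.7]
opening: 0.192
grip_force: 30.0
```

>>> arm_command(delta_pos=[[0,0,-0.004],[0,0,-0.006],[0,0,-0.006],[0,0,-0.006],[0,0,-0.006]], delta_rot=[[0,0,0],[0,0,0],[0,0,0],[0,0,0],[0,0,0]], claw=[1,1,1,1,1])

```text
t: 11.45
eef_pos: [489.8, 108.3, 100.5]
tcp_rot: [3.142, -0.0, -0.183]
ft_force: [-0.2, 0.5, 1.6]
opening: 0.187
grip_force: 30.0
```

>>> arm_command(delta_pos=[[0,0,0.006],[0,0,0.012],[-0.001,0.006,0.012],[-0.001,0.006,0.012],[-0.001,0.006,0.012]], delta_rot=[[0,0,0],[0,0,0],[0,0,0],[0,0,0],[0,0,0]], claw=[1,1,1,1,1])

```text
t: 11.87
eef_pos: [489.4, 109.9, 103.4]
tcp_rot: [3.141, 0.0, -0.183]
ft_force: [0.0, 0.3, -1.5]
opening: 0.188
grip_force: 30.0
```

>>> arm_command(delta_pos=[[0,0,-0.004],[0,0,-0.008],[0,0,-0.012],[0,0,-0.012],[0,0,-0.012]], delta_rot=[[0,0,0],[0,0,0],[0,0,0],[0,0,0],[0,0,0]], claw=[1,1,1,1,1])

```text
t: 12.28
eef_pos: [489.5, 109.8, 100.4]
tcp_rot: [3.141, 0.0, -0.183]
ft_force: [-0.2, -0.3, 1.6]
opening: 0.191
grip_force: 30.0
```

>>> arm_command(delta_pos=[[0,0,0.006],[0,0,0.012],[0.001,-0.006,0.012],[0.002,-0.012,0.012],[0.002,-0.012,0.012]], delta_rot=[[0,0,0],[0,0,0],[0,0,0],[0,0,0],[0,0,0]], claw=[1,1,1,1,1])

```text
t: 12.7
eef_pos: [490.0, 106.6, 103.4]
tcp_rot: [3.141, -0.0, -0.183]
ft_force: [-0.5, -0.9, 1.6]
opening: 0.192
grip_force: 30.0
```

>>> arm_command(delta_pos=[[0,0,-0.004],[0,0,-0.008],[0,0,-0.012],[0,0,-0.012],[0,0,-0.012]], delta_rot=[[0,0,0],[0,0,0],[0,0,0],[0,0,0],[0,0,0]], claw=[1,1,1,1,1])

```text
t: 13.12
eef_pos: [490.0, 106.8, 100.4]
tcp_rot: [3.141, -0.0, -0.183]
ft_force: [0.0, -2.6, 2.7]
opening: 0.187
grip_force: 30.0
```

>>> arm_command(delta_pos=[[0,0,0.008],[0,0,0.016],[-0.001,0.005,0.016],[-0.001,0.009,0.016],[-0.001,0.009,0.016]], delta_rot=[[0,0,0],[0,0,0],[0,0,0],[0,0,0],[0,0,0]], claw=[1,1,1,1,1])

```text
t: 13.53
eef_pos: [489.6, 109.3, 104.3]
tcp_rot: [3.142, 0.0, -0.183]
ft_force: [0.3, 1.2, -0.7]
opening: 0.188
grip_force: 30.0
```

>>> arm_command(delta_pos=[[0,0,-0.004],[0,0,-0.008],[0,0,-0.008],[0,0,-0.008],[0,0,-0.008]], delta_rot=[[0,0,0],[0,0,0],[0,0,0],[0,0,0],[0,0,0]], claw=[1,1,1,1,1])

```text
t: 13.95
eef_pos: [489.7, 109.1, 102.3]
tcp_rot: [3.141, 0.0, -0.183]
ft_force: [0.2, -0.9, -1.1]
opening: 0.188
grip_force: 30.0
```

>>> arm_command(delta_pos=[[0,0,-0.004],[0,0,-0.008],[0,0,-0.008],[0,0,-0.008],[0,0,-0.008]], delta_rot=[[0,0,0],[0,0,0],[0,0,0],[0,0,0],[0,0,0]], claw=[1,1,1,1,1])

```text
t: 14.37
eef_pos: [489.7, 109.1, 100.5]
tcp_rot: [3.142, -0.0, -0.183]
ft_force: [-0.8, -0.7, 1.9]
opening: 0.189
grip_force: 30.0
```

>>> arm_command(delta_pos=[[0,0,-0.004],[0,0,-0.006],[0,0,-0.006],[0,0,-0.006],[0,0,-0.006]], delta_rot=[[0,0,0],[0,0,0],[0,0,0],[0,0,0],[0,0,0]], claw=[1,1,1,1,1])

```text
t: 14.78
eef_pos: [489.8, 109.1, 99.0]
tcp_rot: [3.142, -0.0, -0.183]
ft_force: [-1.0, -0.4, 2.2]
opening: 0.186
grip_force: 30.0
```

>>> arm_command(delta_pos=[[0,0,0.008],[0,0,0.018],[-0.003,0,0.018],[-0.006,-0.001,0.018],[-0.006,-0.001,0.018]], delta_rot=[[0,0,0],[0,0,0],[0,0,0],[0,0,0],[0,0,0]], claw=[1,1,1,1,1])

```text
t: 15.2
eef_pos: [487.9, 108.8, 103.3]
tcp_rot: [3.141, 0.0, -0.183]
ft_force: [-0.3, -0.2, -0.9]
opening: 0.189
grip_force: 30.0
```

>>> arm_command(delta_pos=[[0,0,-0.004],[0,0,-0.008],[0,0,-0.012],[0,0,-0.012],[0,0,-0.012]], delta_rot=[[0,0,0],[0,0,0],[0,0,0],[0,0,0],[0,0,0]], claw=[1,1,1,1,1])

```text
t: 15.62
eef_pos: [488.4, 108.8, 100.4]
tcp_rot: [-3.142, -0.0, -0.183]
ft_force: [0.6, 0.6, 2.1]
opening: 0.185
grip_force: 30.0
```

>>> arm_command(delta_pos=[[0,0,0.006],[0,0,0.012],[0.006,0.001,0.012],[0.012,0.002,0.012],[0.012,0.002,0.012]], delta_rot=[[0,0,0],[0,0,0],[0,0,0],[0,0,0],[0,0,0]], claw=[1,1,1,1,1])

```text
t: 16.03
eef_pos: [491.3, 109.4, 103.3]
tcp_rot: [3.141, 0.0, -0.183]
ft_force: [-0.2, -0.4, 0.7]
opening: 0.19
grip_force: 30.0
```

>>> arm_command(delta_pos=[[0,0,-0.004],[0,0,-0.008],[0,0,-0.012],[0,0,-0.012],[0,0,-0.012]], delta_rot=[[0,0,0],[0,0,0],[0,0,0],[0,0,0],[0,0,0]], claw=[1,1,1,1,1])

```text
t: 16.45
eef_pos: [491.3, 109.3, 100.4]
tcp_rot: [3.142, -0.0, -0.183]
ft_force: [0.8, -0.1, 1.6]
opening: 0.186
grip_force: 30.0
```

Ring 2 stops the plug at every offset I felt for. I'll lift it and cross-check the stem's thickness in the scene view.

>>> arm_command(delta_pos=[[0,0,0.04],[-0.003,0,0.1],[-0.006,0,0.2],[-0.006,0,0.3],[-0.006,0,0.36]], delta_rot=[[0,0,0],[0,0,0],[0,0,0],[0,0,0],[0,0,0]], claw=[1,1,1,1,1])

```text
t: 16.87
eef_pos: [489.9, 109.4, 193.1]
tcp_rot: [-3.141, -0.002, -0.183]
ft_force: [0.7, 0.7, -0.2]
opening: 0.188
grip_force: 30.0
```

Run:
```python
from rings import *
s=state();e=s["eef_pos"];print(e)
i=read_camera("scene")[:,:,::-1];c=calibration("scene");q=proj(c,e-[0,0,30]);print(q)
x,y=int(q[0])-30,int(q[1])-24
cv2.imwrite("s2.png",i)
cv2.imwrite("pics/s2.png",cv2.resize(i[y:y+55,x:x+60],None,fx=10,fy=10,interpolation=cv2.INTER_CUBIC))
t=read_camera("top")[:,:,::-1]
cv2.imwrite("t2.png",t)
```

```text
[489.91491196 109.37884305 193.12865285]
[257.92474909 169.91096586]
```

View pics/s2.png

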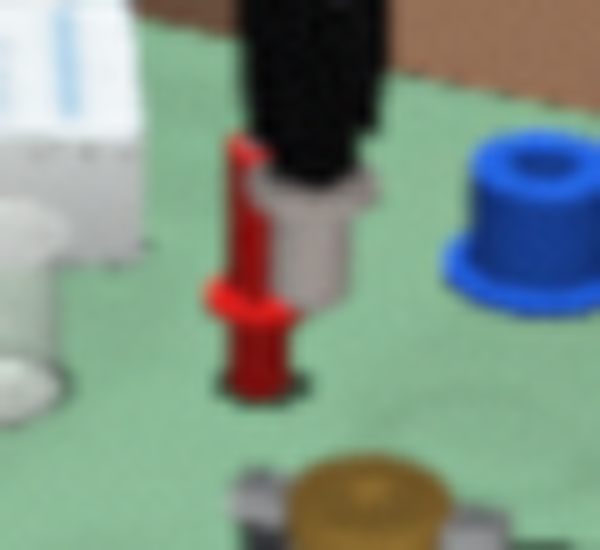

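The held plug's flange spans crop columns 248–378 and its stem 272–350. The ratio is 0.60, so this is the 20.5 mm stem, which agrees with the feel test. Back to ring 1.

>>> arm_command(delta_pos=[[-0.008,0.06,-0.04],[-0.016,0.12,-0.1],[-0.025,0.18,-0.18],[-0.032,0.234,-0.26],[-0.032,0.234,-0.3]], delta_rot=[[0,0,0],[0,0,0],[0,0,0],[0,0,0],[0,0,0]], claw=[1,1,1,1,1])

```text
t: 17.38
eef_pos: [480.1, 169.1, 112.9]
tcp_rot: [3.14, 0.003, -0.181]
ft_force: [-0.4, 0.4, -1.0]
opening: 0.192
grip_force: 30.0
```

>>> arm_command(delta_pos=[[0,0,0],[0,0,0],[0,0,0],[0,0,0],[0,0,0]], delta_rot=[[0,0,0],[0,0,0],[0,0,0],[0,0,0],[0,0,0]], claw=[1,1,1,1,1])

```text
t: 17.8
eef_pos: [482.1, 167.5, 116.2]
tcp_rot: [-3.141, -0.001, -0.184]
ft_force: [-0.7, 0.4, 0.7]
opening: 0.188
grip_force: 30.0
```

>>> arm_command(delta_pos=[[0,0,0],[0,0,0],[0,0,0],[0,0,0],[0,0,0]], delta_rot=[[0,0,0],[0,0,0],[0,0,0],[0,0,0],[0,0,0]], claw=[1,1,1,1,1])

```text
t: 18.22
eef_pos: [481.7, 167.8, 115.5]
tcp_rot: [3.142, -0.0, -0.183]
ft_force: [0.7, -0.4, -1.6]
opening: 0.189
grip_force: 30.0
```

>>> arm_command(delta_pos=[[0.001,0,-0.012],[0.001,0,-0.024],[0.001,0,-0.036],[0.001,0,-0.04],[0.001,0,-0.04]], delta_rot=[[0,0,0],[0,0,0],[0,0,0],[0,0,0],[0,0,0]], claw=[1,1,1,1,1])

```text
t: 18.63
eef_pos: [481.8, 167.8, 104.9]
tcp_rot: [3.141, 0.001, -0.183]
ft_force: [-0.2, 0.0, -0.4]
opening: 0.185
grip_force: 30.0
```

>>> arm_command(delta_pos=[[0,0,-0.004],[0,0,-0.008],[0,0,-0.012],[0,0,-0.016],[0,0,-0.02]], delta_rot=[[0,0,0],[0,0,0],[0,0,0],[0,0,0],[0,0,0]], claw=[1,1,1,1,1])

```text
t: 19.05
eef_pos: [482.0, 167.9, 100.4]
tcp_rot: [3.142, -0.0, -0.183]
ft_force: [-1.0, -0.5, -1.8]
opening: 0.189
grip_force: 30.0
```

>>> arm_command(delta_pos=[[0,0,-0.004],[0,0,-0.008],[0,0,-0.012],[0,0,-0.016],[0,0,-0.016]], delta_rot=[[0,0,0],[0,0,0],[0,0,0],[0,0,0],[0,0,0]], claw=[1,1,1,1,1])

```text
t: 19.47
eef_pos: [481.9, 167.8, 96.2]
tcp_rot: [3.141, 0.0, -0.183]
ft_force: [-0.7, -0.4, -1.0]
opening: 0.187
grip_force: 30.0
```

>>> arm_command(delta_pos=[[0,0,-0.016],[0,0,-0.032],[0,0,-0.048],[0,0,-0.064],[0,0,-0.076]], delta_rot=[[0,0,0],[0,0,0],[0,0,0],[0,0,0],[0,0,0]], claw=[1,1,1,1,1])

```text
t: 19.88
eef_pos: [481.8, 167.8, 76.8]
tcp_rot: [3.141, 0.0, -0.183]
ft_force: [0.1, 0.2, -1.2]
opening: 0.189
grip_force: 30.0
```

>>> arm_command(delta_pos=[[0,0,-0.002],[0,0,-0.004],[0,0,-0.006],[0,0,-0.008],[0,0,-0.008]], delta_rot=[[0,0,0],[0,0,0],[0,0,0],[0,0,0],[0,0,0]], claw=[1,1,1,1,1])

```text
t: 20.3
eef_pos: [482.0, 167.9, 75.5]
tcp_rot: [3.142, -0.0, -0.183]
ft_force: [0.1, -0.5, -1.0]
opening: 0.188
grip_force: 30.0
```

>>> arm_command(delta_pos=[[0,0,-0.002],[0,0,-0.004],[0,0,-0.004],[0,0,-0.004],[0,0,-0.004]], delta_rot=[[0,0,0],[0,0,0],[0,0,0],[0,0,0],[0,0,0]], claw=[1,1,1,1,1])

```text
t: 20.72
eef_pos: [482.0, 167.9, 74.4]
tcp_rot: [3.142, -0.0, -0.183]
ft_force: [-0.1, 0.4, -1.6]
opening: 0.188
grip_force: 30.0
```

>>> arm_command(delta_pos=[[0,0,-0.002],[0,0,-0.004],[0,0,-0.004],[0,0,-0.004],[0,0,-0.004]], delta_rot=[[0,0,0],[0,0,0],[0,0,0],[0,0,0],[0,0,0]], claw=[1,1,1,1,1])

```text
t: 21.13
eef_pos: [482.0, 167.9, 73.5]
tcp_rot: [3.142, -0.0, -0.183]
ft_force: [-0.5, 0.7, 1.3]
opening: 0.187
grip_force: 30.0
```

>>> arm_command(delta_pos=[[0,0,-0.001],[0,0,-0.002],[0,0,-0.002],[0,0,-0.002],[0,0,-0.002]], delta_rot=[[0,0,0],[0,0,0],[0,0,0],[0,0,0],[0,0,0]], claw=[1,1,1,1,1])

```text
t: 21.55
eef_pos: [482.0, 167.9, 72.9]
tcp_rot: [3.142, -0.0, -0.183]
ft_force: [0.9, 0.3, 0.9]
opening: 0.184
grip_force: 30.0
```

>>> arm_command(delta_pos=[[0,0,0],[0,0,0],[0,0,0],[0,0,0],[0,0,0]], delta_rot=[[0,0,0],[0,0,0],[0,0,0],[0,0,0],[0,0,0]], claw=[0.7,0.6,0.5,0.5,0.5])

```text
t: 21.97
eef_pos: [481.9, 167.8, 72.9]
tcp_rot: [3.141, 0.0, -0.183]
ft_force: [0.2, 0.8, 0.2]
opening: 0.468
grip_force: 0.0
```

>>> arm_command(delta_pos=[[0,0,0],[0,0,0],[0,0,0],[0,0,0],[0,0,0]], delta_rot=[[0,0,0],[0,0,0],[0,0,0],[0,0,0],[0,0,0]], claw=[0.5,0.5,0.5,0.5,0.5])

```text
t: 22.38
eef_pos: [482.0, 167.8, 72.9]
tcp_rot: [3.142, 0.0, -0.183]
ft_force: [0.1, 0.6, -0.4]
opening: 0.499
grip_force: 0.0
```

>>> arm_command(delta_pos=[[0,0,0.04],[0,0,0.1],[0,0,0.2],[0,0,0.3],[0,0,0.4]], delta_rot=[[0,0,0],[0,0,0],[0,0,0],[0,0,0],[0,0,0]], claw=[0.5,0.5,0.5,0.5,0.5])

```text
t: 22.8
eef_pos: [481.7, 167.8, 174.7]
tcp_rot: [3.141, 0.0, -0.183]
ft_force: [0.8, 0.3, -0.2]
opening: 0.498
grip_force: 0.0
```

>>> arm_command(delta_pos=[[0,-0.1,0.06],[0,-0.2,0.12],[0,-0.35,0.2],[0,-0.5,0.2],[0,-0.6,0.2]], delta_rot=[[0,0,0],[0,0,0],[0,0,0],[0,0,0],[0,0,0]], claw=[0.5,0.5,0.5,0.5,0.5])

```text
t: 23.22
eef_pos: [482.0, 15.5, 224.9]
tcp_rot: [3.141, -0.003, -0.183]
ft_force: [0.9, 0.3, -0.3]
opening: 0.499
grip_force: 0.0
```

Run:
```python
from rings import *
i=read_camera("scene")[:,:,::-1];t=read_camera("top")[:,:,::-1]
r=lambda a:cv2.resize(a,None,fx=5,fy=5,interpolation=cv2.INTER_CUBIC)
cv2.imwrite("pics/s3.png",np.hstack([r(i[150:270,190:270]),r(t[180:300-0,180:260])])[:600])
```

```text
(no output)
```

View pics/s3.png

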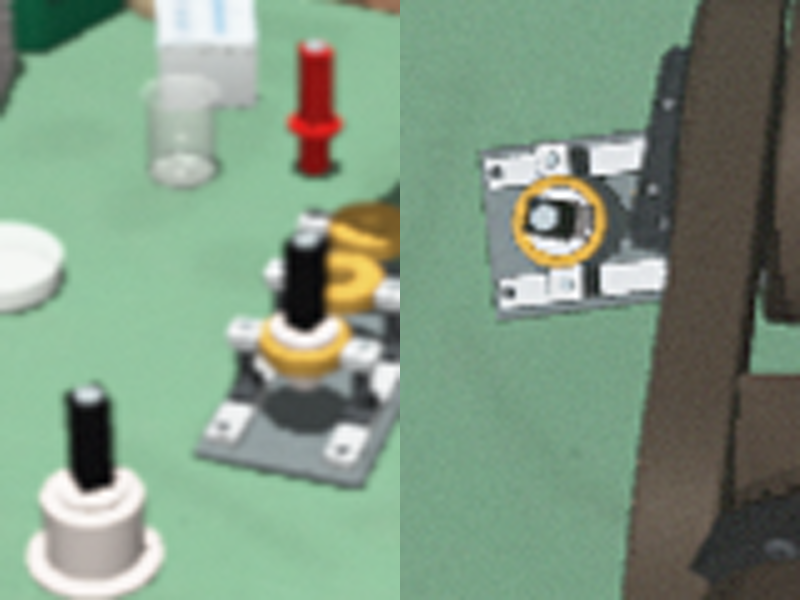

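The plug stands upright in ring 1 at (303,300) with its flange on the ring. The white-stand plug at (90,440) and the glassware are undisturbed.

```bash
python3 -c "
from cell import *
print(job_done())"
```

```text
the job is handed in; nothing more can be done
None
```

The blue-stand plug is the 20.5 mm one: it passed the 22 mm ring, the 18 mm ring stopped it, and it now stands fully home and released in the 22 mm ring; the job is handed in at about 23 s.

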